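Set up the clay extruder for loading

ROBOT

A 6-joint arm with a two-finger parallel gripper is mounted at the origin on the work surface. World frame = base frame: x ahead of the robot, y to its left, z up, the work surface at z = 0. Lengths are in m, angles in rad, forces in N, time in s.
With the tool pointing down it reaches from about 0.375 to 0.925 m from the base axis. Payload 5.7 kg.
Tool frame: the origin (TCP) lies between the finger pads; the fingertips stand 17 mm ahead of it and the grasp point (between the pads) lies 2 mm behind it; z points along the fingers, y is the direction in which the jaws open and shut (so a half turn about z gives the same grasp; the last joint's range is limited). The gripper opens to 85 mm and grips with 20 to 120 N. Pads are 22 mm wide; open, the fingers measure 114 mm over their backs; the gripper's body (76 mm by 85 mm) begins 54 mm behind the grasp point. The pads swing forward as they close: fully open they stand 13 mm farther back than shut.
Start: joints at [1.109, 0.359, 1.51, -0, 1.272, -0.115], TCP at [0.204, 0.564, 0.248] pointing down, gripper open.
Joint ranges: [-2.97, 2.97], [-1.01, 2.36], [0.21, 2.38], [-0.96, 4.11], [0.2, 2.71], [-2.98, 2.98]. Speed limits (rad/s): [2.39, 2.39, 3.14, 3.14, 3.14, 3.14].

INTERFACE

Orientations are given as a unit quaternion [w, x, y, z].
In Python, from station import env gives the robot as it stands. The module is installed in compiled form; this text tells all that it offers.
- The arm moves only by the tool step_arm, never from a script. Its arguments are lists of equal length, an entry for each row: "xyz": the shift along the world's x, y, z in mm, a list of three; "twist": the turn, a rotation vector about the world's x, y, z in rad, a list of three; "hand": the opening, from 0 (shut) to 1 (fully open). A call has exactly 8 rows; each row shifts and turns the commanded pose from where the row before left it; what a row does not reach is not made up. A row lasts 1/12 s, in which the tool goes at most 41.7 mm and 7.16 degrees, less where a joint would pass 70% of its speed; a pose out of reach is approached as far as the arm can. A call with a gripper value outside its range is refused whole. The fingers move at their own pace and stop on an object; "newtons" is the grip in N (left out, the last holds). Time passes only in rows, so rows that do not move let the fingers close, or fill a call up. It gives the time, the measured TCP pose, the force and the opening at its end, in the units of the state.
- env.state(): the state, without advancing time (a new reading comes with each control period).
- env.camera(name): name is "scene" or "top"; returns a dict with "color" (420x560x3 uint8, red, green, blue), "depth" (420x560 float32, m along the optical axis (not along the pixel's ray), 0 where there is no reading), "camera_matrix" (3x3 intrinsics, pixels), "k1" (the pictures are not rectified: a ray, as slopes to the right and down, at radius r is drawn at 1 + k1 r^2 times it, then the intrinsics apply), "pose" (4x4, takes a point from camera to world coordinates). Camera axes: x right, y up, looking along -z (the intrinsics and any distortion apply to the point x, -y, -z); pixel columns grow to the right and rows downward; lengths in m; the calibration is good to about 2 mm. A picture is of the moment at which its call begins.
- env.finish_job(): hands the job in, once; it reports no verdict.
The state is a dict: "clock": time; "joint_positions": joint angles; "qd": joint speeds; "tau": joint torques, N m; "tool_pos": TCP position; "ee_rot": TCP orientation; "contact_force": force on the tool from outside, world axes, zero at the start; "wrist_torque": the same for the moment, N m; "opening": finger opening in m.
Only numpy, scipy, OpenCV 4.12 (cv2) and the standard library are available. Lean on these libraries where they do the work, as an engineer would, in place of code of your own. Each camera call takes 0.05 s, during which the arm holds its last target.

TASK

Take the round brass die out of the crate and set it flat, stem up, in the extruder's die carrier, then let go of it. Then draw the plunger out along its leaning barrel, straight, in line with the bore and without cocking or wrenching it, until the whole red band on its rod has just come out of the collar (no more than about 2 cm of bare rod below the band; never pull it right out), and finish while still holding the plunger there by its knob. Leave everything else where it is.

Things in the scene. Friction and masses are not known exactly. Their poses are not given: they have to be found in the camera images.
- die: the brass round die, loose in the crate: a disc 56 mm across and 8 mm thick lying flat, with a round upright stem 20 mm across standing on its middle, 58 mm tall overall. Origin at the centre of the disc's underside, z up along the stem.
- die_stem (a point): a good place to grip the brass die: on the stem's axis, 45 mm above the disc's underside.
- crate: shallow open wooden crate, 290 x 210 mm and 35 mm high, walls 6 mm, floor 6 mm thick; stands on the table and holds the brass die among other small parts (a dark steel die with a square plate and a square stem, wooden rib, blue ring cutter, small white cup). Origin at the centre of its underside. It is fixed to the table.
- extruder: green base plate of the clay extruder, bolted to the table. Origin on the table, z up; the barrel stands over the origin and leans towards the extruder's -x; the die carrier is at its +y side, 140 mm from the origin.
- die_seat (a point): centre of the floor of the die carrier's round recess, 20 mm above the table: a dark steel cup open upward, 62 mm inside, 74 mm outside, wall 12 mm high above this floor (rim 32 mm above the table). The die's disc lies in it with about 3 mm to spare all round, flat on this floor, stem up.
- barrel: the extruder's barrel, fixed, leaning 15 degrees from upright. Origin at the centre of the bore's mouth, which is the top face of its dark collar (48 mm across), about 161 mm above the table; z points outward along the bore, so the plunger is pulled along +z. The collar's bore is 23 mm wide and guides the rod over 55 mm below the mouth. The play lets the rod tilt up to about 0.07 rad (cocked hard against the bore).
- plunger: the plunger, loose in the bore: a steel rod 20 mm across and 145 mm long, with a black round knob 34 mm across and 42 mm long on top; about 0.3 to 0.55 kg. Origin at the rod's lower end, z along the rod towards the knob. At the start it rests at the bottom, its lower end about 130 mm below the mouth and the knob's underside about 15 mm above the collar. Nothing holds it up but the hand: let go, it can slide back.
- knob (a point): middle of the plunger's black knob, 166 mm from the rod's lower end, on the axis; the place to grip it.
- band_edge (a point): lower edge of the red band (15 mm wide) around the plunger's rod, on the rod's axis, 65 mm from the rod's lower end; hidden about 65 mm below the bore's mouth at the start.
- square_die: dark steel die with a 50 mm square plate and an 18 mm square stem, 53 mm tall, in the crate; not the one wanted. Origin under its centre.
- rib: wooden rib 66 x 36 x 10 mm, in the crate. Origin under its centre.
- cutter: blue plastic ring cutter 52 mm across, 18 mm high, in the crate. Origin under its centre.
- glaze_cup: small white cup 54 mm across, 28 mm high, in the crate. Origin under its centre.
- basin: red plastic basin 200 mm across, 70 mm high, on the table at the right. Origin under its centre.
- water: clear water bottle 64 mm across, 200 mm high. Origin under its centre.
- modelling_tool: brush-like modelling tool 170 mm long, lying on the table near the robot. Origin under its middle part, x along it.
There are look-alikes about, which are no part of the job. Leave any brown or turquoise look-alike of the plunger alone.

How it is judged:
By the outcome, as a careful person would: the job done as asked, in the order asked, and still so for the second after the job is handed in, while the arm keeps its last pose, push and grip.
It also fails if it takes over 50 s, if anything falls off the work surface, if the arm or the gripper's body presses on something with over 40 N, if the wrist force passes 120 N, or if a joint passes its speed limit or range.

## Working session

There is one attempt and no reset: what is moved stays moved. The work goes in short steps, Python scripts to look and compute and a tool call to move; the robot and the scene stay as the last step left them, time stands still between calls to the robot, and variables do not carry over. Pictures are saved under pics/ and viewed, and the job is handed in when it is done.

Besides the shell and the picture viewer there is one more tool, called after "Call:" as name(argument=value, ...), one argument or row to a line, values as JSON. step_arm: Moves the arm, as the interface text tells. Its arguments: {"type":"object","properties":{"xyz":{"type":"array"},"twist":{"type":"array"},"hand":{"type":"array"},"newtons":{"type":"number"}},"required":["xyz","twist","hand"]}

```bash
mkdir -p pics; cat > h.py <<'E'
import numpy as np, cv2, json, pickle
from station import env
def snap(n,tag):
    c=env.camera(n); pickle.dump(c,open(f'{tag}.pkl','wb')); cv2.imwrite(f'pics/{tag}.png',cv2.cvtColor(c['color'],cv2.COLOR_RGB2BGR)); return c
def load(tag): return pickle.load(open(f'{tag}.pkl','rb'))
def ray(c,u,v):
    K=np.array(c['camera_matrix']); k=c['k1']
    p=cv2.undistortPoints(np.array([[[u,v]]],float),K,np.array([k,0,0,0],float))[0,0]
    T=np.array(c['pose']); d=T[:3,:3]@np.array([p[0],-p[1],-1.0]); return T[:3,3],d
def onz(c,u,v,z):
    o,d=ray(c,u,v); return o+d*(z-o[2])/d[2]
def dep(c,u,v):
    o,d=ray(c,u,v); return o+d*float(c['depth'][int(round(v)),int(round(u))])
def cloud(c):
    K=np.array(c['camera_matrix']); h,w=c['depth'].shape
    uv=np.stack(np.meshgrid(np.arange(w),np.arange(h)),-1).reshape(-1,1,2).astype(float)
    p=cv2.undistortPoints(uv,K,np.array([c['k1'],0,0,0],float))[:,0]
    T=np.array(c['pose']); d=np.c_[p[:,0],-p[:,1],-np.ones(len(p))]@T[:3,:3].T
    return (T[:3,3]+d*c['depth'].reshape(-1,1)).reshape(h,w,3)
E
python3 - <<'E'
from h import *
for n in('scene','top'):
    c=snap(n,n+'0'); print(n,c['k1'],np.round(c['camera_matrix'],1).tolist(),np.round(c['pose'],3).tolist())
print(env.state())
E
```

```text
scene -0.05305231645529251 [[540.7, 0.0, 278.7], [0.0, 540.7, 202.6], [0.0, 0.0, 1.0]] [[-0.49, -0.602, 0.63, 1.394], [0.872, -0.336, 0.357, 0.436], [-0.003, 0.724, 0.69, 1.195], [0.0, 0.0, 0.0, 1.0]]
top -0.15659173416611816 [[500.3, 0.0, 279.1], [0.0, 500.3, 211.0], [0.0, 0.0, 1.0]] [[-0.008, 0.981, -0.192, 0.15], [-1.0, -0.009, -0.002, -0.113], [-0.003, 0.192, 0.981, 1.599], [0.0, 0.0, 0.0, 1.0]]
{'clock': 0.1, 'joint_positions': array([ 1.10890695e+00,  3.59451890e-01,  1.51134418e+00, -3.58172538e-05,
        1.27249268e+00, -1.15095123e-01]), 'qd': array([-9.03617035e-05, -1.25418242e-03, -3.65818936e-03, -2.62096261e-04,
        8.74018079e-04,  1.73286048e-03]), 'tau': array([ 5.81967270e-04, -5.28652310e+01, -2.79351461e+01, -3.47026003e-05,
        4.80883667e-03,  2.09529205e-06]), 'tool_pos': array([0.20368042, 0.56373943, 0.24751875]), 'ee_rot': array([-2.24869676e-04,  1.72524264e-01,  9.85004903e-01, -8.17870399e-04]), 'contact_force': array([0.38992704, 0.45213834, 0.58529115]), 'wrist_torque': array([-0.03739282, -0.00013607,  0.01086434]), 'opening': 0.0853514191055385}
```

View pics/scene0.png

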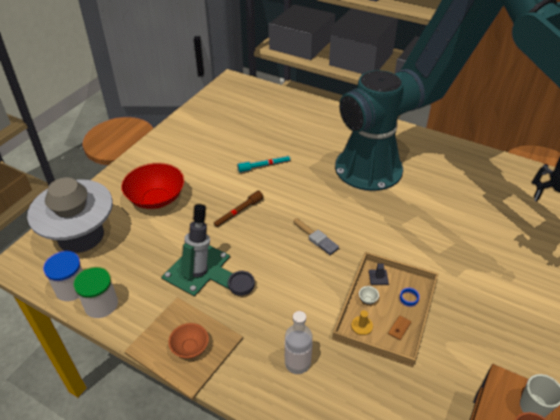

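View pics/top0.png

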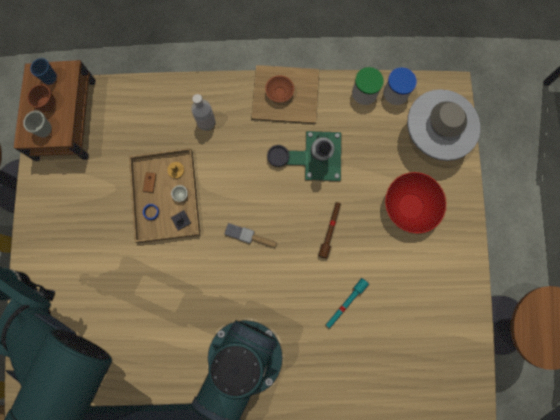

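The scene view shows the die at about (362,322), the carrier at (241,283) and the knob at (200,213). In the top view they are at about (176,169), (278,156) and (322,147). Next I'll crop in for detail.

```bash
python3 - <<'E'
from h import *
a=load('scene0');b=load('top0')
def crop(c,u0,v0,u1,v1,s):
    return cv2.resize(cv2.cvtColor(c['color'][v0:v1,u0:u1],cv2.COLOR_RGB2BGR),None,fx=s,fy=s,interpolation=cv2.INTER_CUBIC)
im=np.zeros((600,800,3),np.uint8)
for (x,y,i) in [(0,0,crop(a,160,195,260,295,4)[:300]),(400,0,crop(a,335,260,435,335,4)),(0,300,crop(b,260,120,360,195,4)),(400,300,crop(b,125,145,225,220,4))]:
    im[y:y+i.shape[0],x:x+i.shape[1]]=i
cv2.imwrite('pics/crop0.png',im)
for c,n in((a,'s'),(b,'t')):
    P=cloud(c)
    hsv=cv2.cvtColor(c['color'],cv2.COLOR_RGB2HSV)
    m=(hsv[...,0]>18)&(hsv[...,0]<30)&(hsv[...,1]>190)&(hsv[...,2]>120)
    k,l,st,ce=cv2.connectedComponentsWithStats(m.astype(np.uint8))
    for i in range(1,k):
        if st[i,4]>15: print(n,st[i],ce[i])
for u,v in((362,322),(241,283),(200,213)): print(dep(a,u,v))
for u,v in((176,169),(278,156),(322,147)): print(dep(b,u,v))
E
```

```text
s [ 17 301  57  93 417] [ 44.09832134 344.64268585]
s [352 311  20  23 245] [361.5755102  324.73061224]
[0.6152565  0.23477908 0.03777069]
[ 0.64992202 -0.10493009  0.02308306]
[ 0.6269115  -0.23387041  0.20905228]
[0.59846271 0.22504648 0.03446016]
[ 0.6419436  -0.10869659  0.02351594]
[ 0.60817803 -0.23706073  0.21604512]
```

View pics/crop0.png

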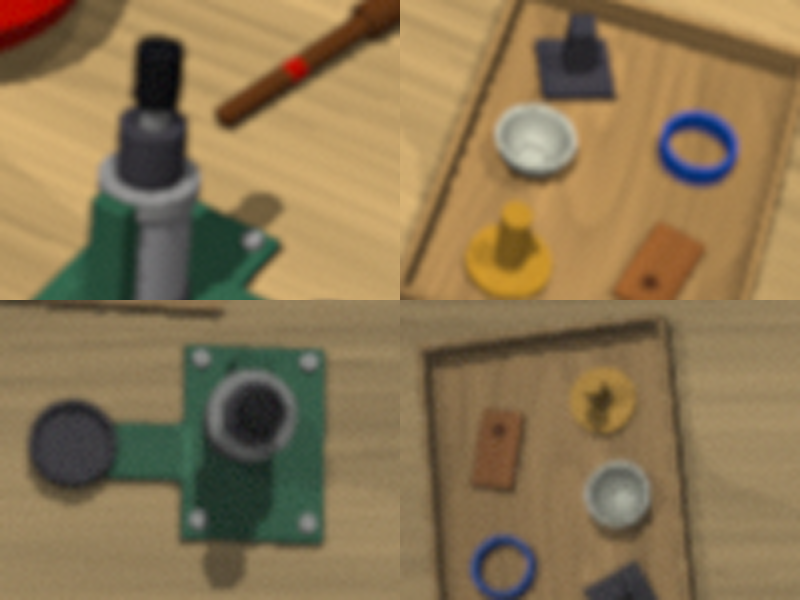

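```bash
python3 - <<'E'
from h import *
a=load('scene0');b=load('top0')
def fit(c,mask,box,name,z):
    u0,v0,u1,v1=box; M=np.zeros(mask.shape,np.uint8); M[v0:v1,u0:u1]=mask[v0:v1,u0:u1]
    k,l,st,ce=cv2.connectedComponentsWithStats(M)
    i=1+np.argmax(st[1:,4]); m=(l==i).astype(np.uint8)
    ct=max(cv2.findContours(m,0,cv2.CHAIN_APPROX_NONE)[0],key=cv2.contourArea)
    pts=np.array([onz(c,x,y,z) for x,y in ct[:,0]])
    (cx,cy),r=cv2.minEnclosingCircle(ct.astype(np.float32))
    A=np.c_[2*pts[:,:2],np.ones(len(pts))]; s=np.linalg.lstsq(A,(pts[:,:2]**2).sum(1),rcond=None)[0]
    print(name,'area',st[i,4],'bbox',st[i,:4],'centroid',onz(c,*ce[i],z).round(4),'circ',s[:2].round(4),'r',np.sqrt(s[2]+s[0]**2+s[1]**2).round(4))
    return l==i
for c,n,B in((a,'s',dict(die=(345,300,380,338),car=(222,265,262,300))),(b,'t',dict(die=(160,155,195,185),car=(260,140,300,172)))):
    hsv=cv2.cvtColor(c['color'],cv2.COLOR_RGB2HSV); H,S,V=[hsv[...,i].astype(int) for i in range(3)]
    x,y=(362,330) if n=='s' else (181,170); print('brass',hsv[y,x],'wood',hsv[y+8 if n=='t' else y-20,x+15])
    x,y=(241,283) if n=='s' else (278,156); print('car',hsv[y,x])
    fit(c,((V<75)&(S<110)),B['car'],n+'car',.032)
    fit(c,((H>15)&(H<32)&(S>(170 if n=='s' else 135))),B['die'],n+'die',.014)
# bolts and plate
for c,n,box in((a,'s',(160,235,240,300)),(b,'t',(300,125,348,187))):
    hsv=cv2.cvtColor(c['color'],cv2.COLOR_RGB2HSV); H,S,V=[hsv[...,i].astype(int) for i in range(3)]
    g=((H>60)&(H<95)&(S>70)).astype(np.uint8); ct=max(cv2.findContours(g,0,2)[0],key=cv2.contourArea)
    P=cloud(c); 
    print(n,'plate minrect',ct[:,0].min(0),ct[:,0].max(0))
u0,v0=260,120
for p in((201,357),(309,361),(197,520),(308,523)):
    u=260+p[0]/4-.4; v=120+(p[1]-300)/4-.4; print('bolt',onz(b,u,v,.014).round(4),dep(b,u,v).round(4))
E
```

```text
brass [ 20 199 205] wood [ 18 136 180]
car [131  29  71]
scar area 512 bbox [227 272  28  24] centroid [ 0.657  -0.1009  0.032 ] circ [ 0.6564 -0.1012] r 0.0376
sdie area 357 bbox [351 311  22  24] centroid [0.6047 0.2329 0.014 ] circ [0.6025 0.2321] r 0.0297
brass [ 19 154 159] wood [ 17  93 124]
car [130  22  70]
tcar area 403 bbox [268 145  26  23] centroid [ 0.6378 -0.1101  0.032 ] circ [ 0.6367 -0.1127] r 0.0375
tdie area 215 bbox [167 162  17  17] centroid [0.6021 0.2316 0.014 ] circ [0.6022 0.2316] r 0.0266
s plate minrect [402   0] [559 104]
t plate minrect [  0 269] [110 419]
bolt [ 0.7215 -0.2158  0.014 ] [ 0.7199 -0.2155  0.0184]
bolt [ 0.7175 -0.3062  0.014 ] [ 0.7145 -0.3051  0.0225]
bolt [ 0.5804 -0.2093  0.014 ] [ 0.5791 -0.2091  0.0187]
bolt [ 0.5772 -0.3005  0.014 ] [ 0.5762 -0.3001  0.0176]
```

```bash
python3 - <<'E'
from h import *
a=load('scene0');b=load('top0')
def crop(c,u0,v0,u1,v1,s):
    return cv2.resize(cv2.cvtColor(c['color'][v0:v1,u0:u1],cv2.COLOR_RGB2BGR),None,fx=s,fy=s,interpolation=cv2.INTER_CUBIC)
i=crop(a,220,262,270,302,8);j=crop(b,258,136,308,176,8)
g=lambda x:np.clip(x.astype(float)*1.8,0,255).astype(np.uint8)
cv2.imwrite('pics/car.png',g(np.hstack([i,j])))
i=crop(a,160,200,235,300,6);j=crop(b,302,130,344,186,10)[:560]; j=np.vstack([j,np.zeros((40,420,3),np.uint8)])
cv2.imwrite('pics/bar.png',g(np.hstack([i[:600,:380],j])))
E
```

```text
(no output)
```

View pics/car.png

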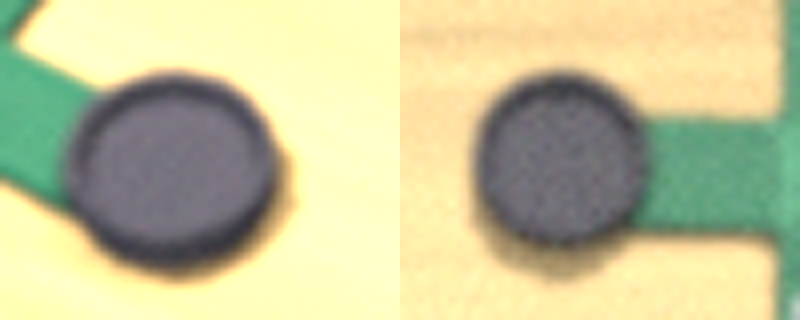

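View pics/bar.png

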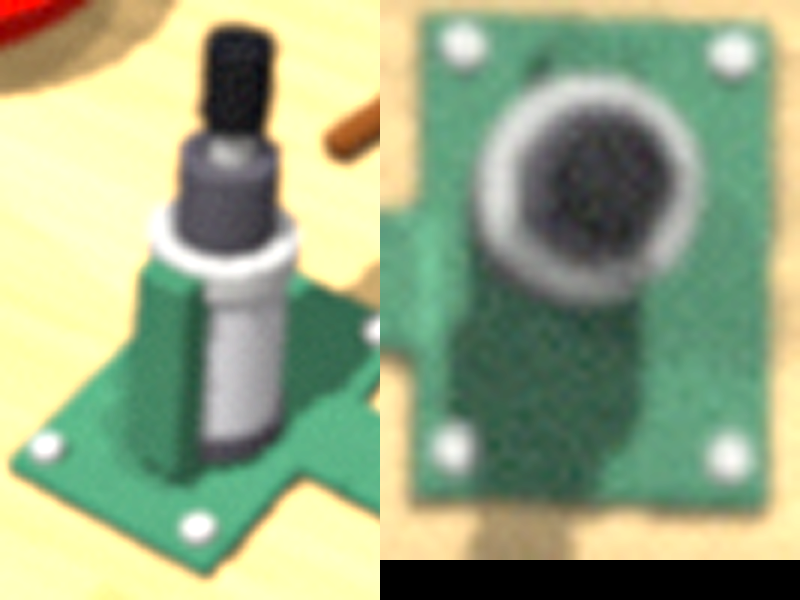

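```bash
python3 - <<'E'
from h import *
a=load('scene0');b=load('top0')
for x,y in((173,160),(174,163),(176,163)): print('s',onz(a,220+x/8-.44,262+y/8-.44,.032).round(4),onz(a,220+x/8-.44,262+y/8-.44,.020).round(4))
for x,y in((162,158),(162,160)): print('t',onz(b,258+x/8-.44,136+y/8-.44,.032).round(4),onz(b,258+x/8-.44,136+y/8-.44,.020).round(4))
# depth points around carrier
for n,c in(('s',a),('t',b)):
    P=cloud(c).reshape(-1,3); col=c['color'].reshape(-1,3).astype(int)
    near=(abs(P[:,0]-.645)<.05)&(abs(P[:,1]+.108)<.05)&(P[:,2]<.06)
    dark=(col.max(1)<95)&(col.max(1)-col.min(1)<30)
    q=P[near&dark]; print(n,len(q),q.mean(0).round(4),np.median(q,0).round(4),q.min(0).round(4),q.max(0).round(4))
    q=P[(abs(P[:,0]-.60)<.04)&(abs(P[:,1]-.23)<.04)&(col[:,0]-col[:,2]>90)&(P[:,2]>.03)]; print('stem',n,len(q),q.mean(0).round(4) if len(q) else 0, q.max(0).round(3) if len(q) else 0)
# table depth check
    q=P[(abs(P[:,0]-.45)<.05)&(abs(P[:,1]+.0)<.03)]; print('table',q.mean(0).round(4),q.std(0).round(4))
    q=P[(abs(P[:,0]-.63)<.08)&(abs(P[:,1]+.245)<.05)&(P[:,2]>.17)&(col.max(1)<60)]; print('knob',n,len(q),q.mean(0).round(4),q.max(0).round(4),q.min(0).round(4))
E
```

```text
s [ 0.6512 -0.103   0.032 ] [ 0.6435 -0.1086  0.02  ]
s [ 0.6521 -0.102   0.032 ] [ 0.6444 -0.1076  0.02  ]
s [ 0.6518 -0.1014  0.032 ] [ 0.6441 -0.107   0.02  ]
t [ 0.6417 -0.1081  0.032 ] [ 0.6454 -0.1081  0.02  ]
t [ 0.6408 -0.1081  0.032 ] [ 0.6446 -0.1081  0.02  ]
s 544 [ 0.6506 -0.1065  0.0227] [ 0.6506 -0.1069  0.0213] [ 0.6143 -0.1574 -0.0037] [ 0.6881 -0.0693  0.0364]
stem s 65 [0.6095 0.2329 0.0588] [0.617 0.243 0.069]
table [4.464e-01 4.000e-04 2.200e-03] [0.0303 0.0171 0.0066]
knob s 184 [ 0.6248 -0.2393  0.2021] [ 0.6408 -0.2273  0.2217] [ 0.5994 -0.2564  0.1701]
t 436 [ 0.6413 -0.1102  0.0218] [ 0.6416 -0.1089  0.021 ] [ 0.6051 -0.1579 -0.0057] [ 0.6782 -0.0719  0.0392]
stem t 22 [0.6032 0.2321 0.063 ] [0.61  0.24  0.069]
table [ 4.501e-01 -4.000e-04  1.800e-03] [0.0285 0.0176 0.0061]
knob t 117 [ 0.6073 -0.2438  0.2126] [ 0.6258 -0.2285  0.224 ] [ 0.5913 -0.2611  0.1742]
```

```bash
python3 - <<'E'
from h import *
a=load('scene0');b=load('top0')
def tri(p,q):
    o1,d1=ray(a,*p);o2,d2=ray(b,*q)
    A=np.c_[d1,-d2]; s=np.linalg.lstsq(A,o2-o1,rcond=None)[0]
    x=o1+d1*s[0];y=o2+d2*s[1]; return ((x+y)/2).round(4),'gap',np.linalg.norm(x-y).round(4)
# bolts
tb=[(302+(p[0]-380)/10-.45,130+p[1]/10-.45) for p in((463,44),(733,53),(453,449),(730,456))]
sb=[(160+p[0]/6-.42,200+p[1]/6-.42) for p in((200,526),(45,447))]
print('t',[onz(b,*t,.012).round(4).tolist() for t in tb]); print('s',[onz(a,*t,.012).round(4).tolist() for t in sb])
print(tri(sb[0],tb[0]),tri(sb[1],tb[1]))
print('car',tri((220+174/8-.44,262+162/8-.44),(258+162/8-.44,136+158/8-.44)))
# blue ring cutter centroids
for c in(a,b):
    hsv=cv2.cvtColor(c['color'],cv2.COLOR_RGB2HSV);H,S=hsv[...,0],hsv[...,1]
    m=((H>105)&(H<130)&(S>150)).astype(np.uint8); k,l,st,ce=cv2.connectedComponentsWithStats(m)
    print([(st[i].tolist(),(st[i][:2]+(st[i][2:4]-1)/2).tolist(),onz(c,*(st[i][:2]+(st[i][2:4]-1)/2),.015).round(4)) for i in range(1,k) if st[i,4]>25])
    m=((H>170)|(H<8))&(S>200)
    k,l,st,ce=cv2.connectedComponentsWithStats(m.astype(np.uint8)); print('red',[(st[i].tolist(),onz(c,*ce[i],.012).round(4)) for i in range(1,k) if 3<st[i,4]<200])
E
```

```text
t [[0.7219, -0.2159, 0.012], [0.7183, -0.3064, 0.012], [0.5814, -0.2095, 0.012], [0.5784, -0.3006, 0.012]]
s [[0.7197, -0.2169, 0.012], [0.7178, -0.3071, 0.012]]
(array([ 0.721 , -0.2157,  0.0143]), 'gap', np.float64(0.0001)) (array([ 0.7181, -0.3065,  0.0126]), 'gap', np.float64(0.0004))
car (array([ 0.6449, -0.1077,  0.021 ]), 'gap', np.float64(0.0008))
[([44, 250, 35, 30, 783], [61.0, 264.5], array([ 0.8419, -0.592 ,  0.015 ])), ([400, 289, 18, 16, 98], [408.5, 296.5], array([0.4646, 0.3083, 0.015 ]))]
red [([270, 160, 2, 4, 7], array([ 0.1489, -0.3018,  0.012 ])), ([231, 209, 7, 6, 27], array([ 0.4173, -0.2784,  0.012 ]))]
[([389, 68, 26, 26, 524], [401.5, 80.5], array([ 0.9175, -0.5397,  0.015 ]))]
red [([416, 174, 3, 3, 5], array([ 0.5791, -0.5711,  0.012 ])), ([386, 199, 2, 4, 4], array([ 0.4919, -0.4629,  0.012 ])), ([413, 229, 4, 3, 4], array([ 0.3933, -0.5496,  0.012 ]))]
```

```bash
python3 - <<'E'
from h import *
a=load('scene0');b=load('top0')
def crop(c,u0,v0,u1,v1,s,g):
    return np.clip(g*cv2.resize(cv2.cvtColor(c['color'][v0:v1,u0:u1],cv2.COLOR_RGB2BGR),None,fx=s,fy=s,interpolation=cv2.INTER_CUBIC).astype(float),0,255).astype(np.uint8)
i=crop(a,180,200,220,250,12,3.);j=crop(b,308,135,337,165,13,3.)
im=np.zeros((600,870,3),np.uint8); im[:600,:480]=i; im[:390,485:485+377]=j
cv2.imwrite('pics/knob.png',im[:, :800+62][:, :800] if 0 else cv2.resize(im,(800,552)))
print(b['color'][138:160,312:336].max(2))
E
```

```text
[[ 90  94  90  89  82  84  94 108 120 122 118 120 117 116 111 100  96  96
   92  92  90  91  90  86]
 [ 92  89  91  98  98 109 116 121 120 119 116 115 112 114 114 111 108 104
   99  93  94  92  90  94]
 [ 92  91 100 108 118 120 119 116 108  97  89  87  85  94  94 103 112 114
  109  96  93  94  93  94]
 [ 91  93 108 118 122 121 113  96  80  75  61  66  61  64  68  81  98 110
  115 105  94  97  93  91]
 [ 95 101 113 125 121 111  93  77  65  51  48  45  46  43  47  54  71  90
  110 113 102  94  93  91]
 [ 95 110 120 122 114  96  76  65  52  53  40  39  36  39  34  38  47  66
   96 112 111 100  90  92]
 [101 114 124 115 100  77  63  53  47  36  37  39  30  39  34  38  34  53
   78 105 111 100  91  89]
 [102 120 122 105  83  66  57  45  39  35  40  41  36  31  36  32  31  38
   64  93 113 101  90  89]
 [105 119 118  97  72  60  54  44  33  33  35  37  34  31  38  36  35  30
   49  77  99 104  91  90]
 [107 122 120  96  68  56  47  37  26  38  35  35  39  33  31  37  36  32
   44  70  93 100  95  90]
 [103 120 118  95  65  57  46  33  31  31  35  37  34  34  37  31  33  35
   42  71  96  9
[... 422 characters left out ...]
99 100  84  73  59  48  39  39  37  35  26  28  29  25  38  48  77
   96 104  97  87  82  83]
 [ 60  82  89  87  78  70  58  44  44  39  39  33  37  32  37  43  63  90
  104 100  94  81  83  82]
 [ 52  65  74  81  84  79  72  60  52  45  41  43  47  41  44  53  72  92
  100  96  87  85  80  84]
 [ 52  48  59  70  76  79  78  74  67  59  56  51  57  61  61  66  72  83
   94  88  86  80  83  81]
 [ 49  46  45  55  69  74  78  85  80  77  76  68  68  67  63  71  72  80
   84  84  84  82  81  84]
 [ 50  48  47  48  52  61  69  74  80  80  78  76  72  69  62  63  69  80
   80  85  80  82  85  80]
 [ 50  55  47  48  46  48  51  60  65  70  68  71  69  65  63  60  69  80
   83  80  82  81  81  82]]
```

View pics/knob.png

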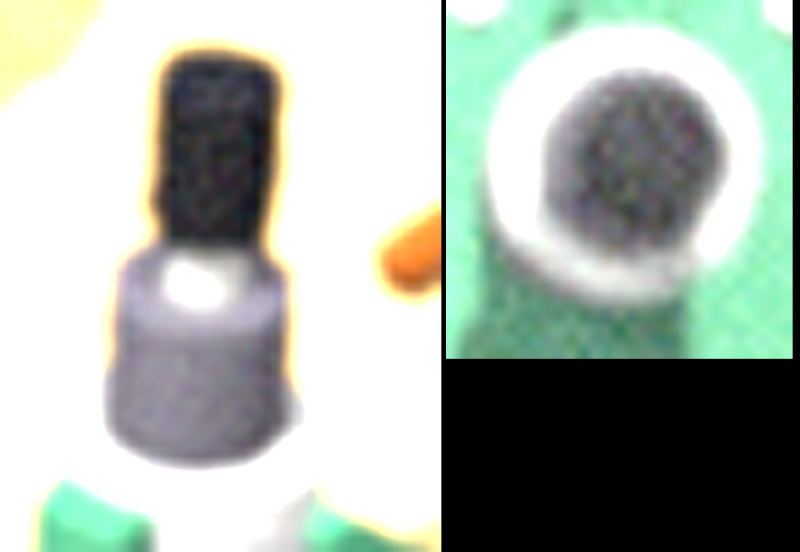

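```bash
python3 - <<'E'
from h import *
a=load('scene0');b=load('top0')
def tri(p,q):
    o1,d1=ray(a,*p);o2,d2=ray(b,*q)
    A=np.c_[d1,-d2]; s=np.linalg.lstsq(A,o2-o1,rcond=None)[0]
    x=o1+d1*s[0];y=o2+d2*s[1]; return ((x+y)/2).round(4),'gap',(x-y).round(4)
print(tri((199.2,213.1),(324.3,147.7)))
# predicted projections from extruder geometry
def proj(c,P):
    T=np.linalg.inv(np.array(c['pose'])); q=T[:3,:3]@P+T[:3,3]; x,y=q[0]/-q[2],-q[1]/-q[2]; r=1+c['k1']*(x*x+y*y); K=c['camera_matrix']
    return np.round([K[0][0]*x*r+K[0][2],K[1][1]*y*r+K[1][2]],1)
yaw=-.041; ex=np.array([np.cos(yaw),np.sin(yaw),0]); z=np.array([0,0,1]); car=np.array([.645,-.108,0]); ey=np.array([-np.sin(yaw),np.cos(yaw),0])
o=car-.14*ey; ax=-np.sin(np.radians(15))*ex+np.cos(np.radians(15))*z
for z0 in(0,.012,.05,.08):
    m=o+z*z0+ax*(.161-z0)/ax[2]; print(z0,'mouth',m.round(4))
    for nm,t in(('mouth',0),('collarbase',-.055),('knobmid',.036),('knobtop',.057),('knobbot',.015)):
        print('  ',nm,(m+ax*t).round(3),proj(a,m+ax*t),proj(b,m+ax*t))
E
```

```text
(array([ 0.6145, -0.2466,  0.1916]), 'gap', array([ 0.0007, -0.0012,  0.0003]))
0 mouth [ 0.5962 -0.2461  0.161 ]
   mouth [ 0.596 -0.246  0.161] [204.7 217.1] [323.7 156.6]
   collarbase [ 0.61  -0.247  0.108] [203.5 233.8] [322.3 157.3]
   knobmid [ 0.587 -0.246  0.196] [205.6 205.8] [324.6 156.1]
   knobtop [ 0.581 -0.246  0.216] [206.1 199.1] [325.2 155.8]
   knobbot [ 0.592 -0.246  0.175] [205.1 212.4] [324.  156.4]
0.012 mouth [ 0.5994 -0.2462  0.161 ]
   mouth [ 0.599 -0.246  0.161] [204.  217.8] [323.7 155.6]
   collarbase [ 0.614 -0.247  0.108] [202.8 234.6] [322.3 156.3]
   knobmid [ 0.59  -0.246  0.196] [204.9 206.5] [324.6 155.1]
   knobtop [ 0.585 -0.246  0.216] [205.4 199.8] [325.2 154.7]
   knobbot [ 0.595 -0.246  0.175] [204.4 213.1] [324.1 155.4]
0.05 mouth [ 0.6095 -0.2467  0.161 ]
   mouth [ 0.61  -0.247  0.161] [201.7 220.1] [323.7 152.3]
   collarbase [ 0.624 -0.247  0.108] [200.5 236.9] [322.3 153.2]
   knobmid [ 0.6   -0.246  0.196] [202.5 208.8] [324.7 151.7]
   knobtop [ 0.595 -0.246  0.216] [203. 202.] [325.2 151.4]
   knobbot [ 0.606 -0.247  0.175] [202.1 215.4] [324.1 152.1]
0.08 mouth [ 0.6176 -0.247   0.161 ]
   mouth [ 0.618 -0.247  0.161] [199.9 221.9] [323.7 149.8]
   collarbase [ 0.632 -0.248  0.108] [198.7 238.7] [322.4 150.7]
   knobmid [ 0.608 -0.247  0.196] [200.7 210.6] [324.7 149.1]
   knobtop [ 0.603 -0.246  0.216] [201.2 203.8] [325.3 148.7]
   knobbot [ 0.614 -0.247  0.175] [200.2 217.2] [324.1 149.5]
```

Measured positions:
- **Die:** at (0.6025, 0.232). Both views agree.
- **Carrier:** at (0.645, -0.108). Both views agree, and it fits the bolts.
- **Knob:** its middle is at about (0.6145, -0.247, 0.193).

I'm moving to the die now.

Call:
step_arm(
  xyz=[
    [28, -22, 0],
    [28, -22, 0],
    [28, -22, 0],
    [28, -22, 0],
    [28, -22, 0],
    [28, -22, 0],
    [28, -22, 0],
    [28, -22, 0],
  ],
  twist=[
    [0, 0, 0.038],
    [0, 0, 0.038],
    [0, 0, 0.038],
    [0, 0, 0.038],
    [0, 0, 0.038],
    [0, 0, 0.038],
    [0, 0, 0.038],
    [0, 0, 0.038],
  ],
  hand=[1, 1, 1, 1, 1, 1, 1, 1],
  newtons=40,
)

```text
clock: 0.77
tool_pos: [0.4288, 0.3868, 0.2479]
ee_rot: [-0.0, 0.02, 1.0, -0.0]
contact_force: [-0.1, 0.3, 0.2]
opening: 0.0853
```

Call:
step_arm(
  xyz=[
    [25, -22, -10],
    [25, -22, -18],
    [25, -22, -18],
    [25, -22, -18],
    [25, -22, -18],
    [25, -22, -18],
    [25, -24, -18],
    [0, 0, 0],
  ],
  twist=[
    [0, 0, 0],
    [0, 0, 0],
    [0, 0, 0],
    [0, 0, 0],
    [0, 0, 0],
    [0, 0, 0],
    [0, 0, 0],
    [0, 0, 0],
  ],
  hand=[1, 1, 1, 1, 1, 1, 1, 1],
)

```text
clock: 1.43
tool_pos: [0.6056, 0.2272, 0.1262]
ee_rot: [-0.001, 0.023, 1.0, -0.002]
contact_force: [0.5, 0.3, -0.3]
opening: 0.0852
```

```bash
python3 - <<'E'
from h import *
a=snap('scene','scene1');b=snap('top','top1'); print(env.state()['tool_pos'])
def crop(c,u0,v0,u1,v1,s):
    return np.clip(1.3*cv2.resize(cv2.cvtColor(c['color'][v0:v1,u0:u1],cv2.COLOR_RGB2BGR),None,fx=s,fy=s,interpolation=cv2.INTER_CUBIC).astype(float),0,255).astype(np.uint8)
cv2.imwrite('pics/g1.png',np.hstack([crop(a,315,240,415,340,4),crop(b,125,115,225,215,4)]))
E
```

```text
[0.60275422 0.23086761 0.12866295]
```

View pics/g1.png

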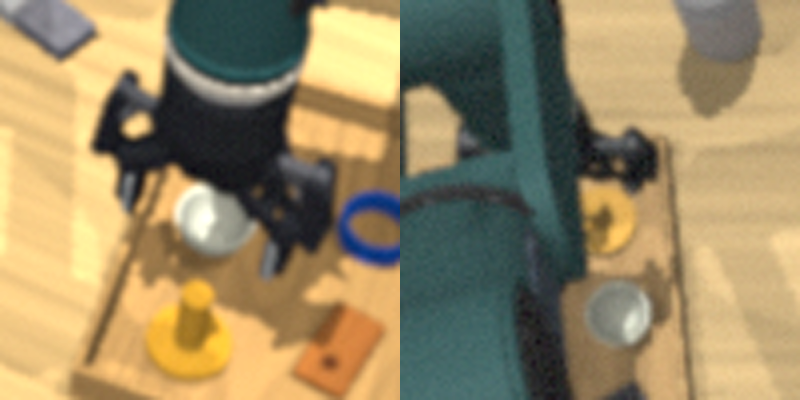

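The gripper is above the die in both views, with the stem near scene px (365,315). I'll descend and grip.

Call:
step_arm(
  xyz=[
    [0, 0, -15],
    [0, 0, -15],
    [0, 0, -15],
    [0, 0, -15],
    [0, 0, -12],
    [0, 0, -8],
    [0, 0, 0],
    [0, 0, 0],
  ],
  twist=[
    [0, 0, 0],
    [0, 0, 0],
    [0, 0, 0],
    [0, 0, 0],
    [0, 0, 0],
    [0, 0, 0],
    [0, 0, 0],
    [0, 0, 0],
  ],
  hand=[1, 1, 1, 1, 1, 1, 1, 0.4],
)

```text
clock: 2.2
tool_pos: [0.6026, 0.2327, 0.0504]
ee_rot: [-0.0, 0.021, 1.0, -0.0]
contact_force: [0.9, 0.0, 0.6]
opening: 0.0757
```

Call:
step_arm(
  xyz=[
    [0, 0, 0],
    [0, 0, 0],
    [0, 0, 0],
    [0, 0, 0],
    [0, 0, 0],
    [0, 0, 0],
    [0, 0, 0],
    [0, 0, 0],
  ],
  twist=[
    [0, 0, 0],
    [0, 0, 0],
    [0, 0, 0],
    [0, 0, 0],
    [0, 0, 0],
    [0, 0, 0],
    [0, 0, 0],
    [0, 0, 0],
  ],
  hand=[0.3, 0.2, 0.1, 0, 0, 0, 0, 0],
)

```text
clock: 2.87
tool_pos: [0.6033, 0.2323, 0.0508]
ee_rot: [0.0, 0.021, 1.0, 0.0]
contact_force: [-1.0, -0.1, 6.2]
opening: 0.0192
```

Call:
step_arm(
  xyz=[
    [0, 0, 5],
    [0, 0, 12],
    [0, 0, 15],
    [0, 0, 15],
    [0, 0, 15],
    [0, 0, 15],
    [0, 0, 8],
    [0, 0, 0],
  ],
  twist=[
    [0, 0, 0],
    [0, 0, 0],
    [0, 0, 0],
    [0, 0, 0],
    [0, 0, 0],
    [0, 0, 0],
    [0, 0, 0],
    [0, 0, 0],
  ],
  hand=[0, 0, 0, 0, 0, 0, 0, 0],
)

```text
clock: 3.53
tool_pos: [0.6043, 0.2327, 0.1378]
ee_rot: [0.002, 0.021, 1.0, 0.001]
contact_force: [0.2, 0.0, -1.8]
opening: 0.0187
```

```bash
python3 - <<'E'
from h import *
a=snap('scene','scene2'); s=env.state(); print(s['tool_pos'],s['opening'],s['contact_force'])
def crop(c,u0,v0,u1,v1,s):
    return np.clip(1.3*cv2.resize(cv2.cvtColor(c['color'][v0:v1,u0:u1],cv2.COLOR_RGB2BGR),None,fx=s,fy=s,interpolation=cv2.INTER_CUBIC).astype(float),0,255).astype(np.uint8)
cv2.imwrite('pics/g2.png',crop(a,310,230,430,340,5))
E
```

```text
[0.60357821 0.2324361  0.13642083] 0.018326693303245677 [-0.47104334 -0.37760077 -2.19146706]
```

View pics/g2.png

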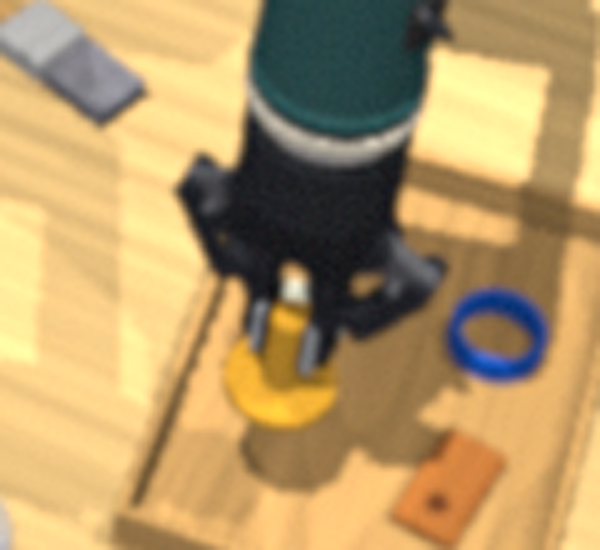

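The die hangs level in the grip, with its disc at crop (280,385). I'll move to the carrier.

Call:
step_arm(
  xyz=[
    [0, -25, 0],
    [0, -38, 0],
    [0, -38, 0],
    [0, -38, 0],
    [0, -38, 0],
    [0, -38, 0],
    [0, -38, 0],
    [6, -30, 0],
  ],
  twist=[
    [0, 0, 0],
    [0, 0, 0],
    [0, 0, 0],
    [0, 0, 0],
    [0, 0, 0],
    [0, 0, 0],
    [0, 0, 0],
    [0, 0, 0],
  ],
  hand=[0, 0, 0, 0, 0, 0, 0, 0],
)

```text
clock: 4.25
tool_pos: [0.6067, -0.0532, 0.1339]
ee_rot: [-0.002, 0.022, 1.0, -0.0]
contact_force: [-0.2, 0.2, -2.3]
opening: 0.019
```

Call:
step_arm(
  xyz=[
    [9, -24, -2],
    [9, -18, -4],
    [9, -10, -6],
    [8, -5.5, -6],
    [0, 0, -4],
    [0, 0, 0],
    [0, 0, 0],
    [0, 0, 0],
  ],
  twist=[
    [0, 0, 0],
    [0, 0, 0],
    [0, 0, 0],
    [0, 0, 0],
    [0, 0, 0],
    [0, 0, 0],
    [0, 0, 0],
    [0, 0, 0],
  ],
  hand=[0, 0, 0, 0, 0, 0, 0, 0],
)

```text
clock: 4.92
tool_pos: [0.6433, -0.1067, 0.113]
ee_rot: [-0.001, 0.021, 1.0, 0.0]
contact_force: [-0.9, -0.6, -1.8]
opening: 0.0187
```

```bash
python3 - <<'E'
from h import *
a=snap('scene','scene3');b=snap('top','top3'); s=env.state(); print(s['tool_pos'],s['opening'],s['contact_force'])
def crop(c,u0,v0,u1,v1,s):
    return np.clip(1.5*cv2.resize(cv2.cvtColor(c['color'][v0:v1,u0:u1],cv2.COLOR_RGB2BGR),None,fx=s,fy=s,interpolation=cv2.INTER_CUBIC).astype(float),0,255).astype(np.uint8)
cv2.imwrite('pics/g3.png',np.hstack([crop(a,205,225,285,305,5),crop(b,240,110,320,190,5)]))
E
```

```text
[ 0.64371872 -0.10717678  0.11357908] 0.018705865106803325 [ 0.50449509 -0.1282118  -2.46533998]
```

View pics/g3.png

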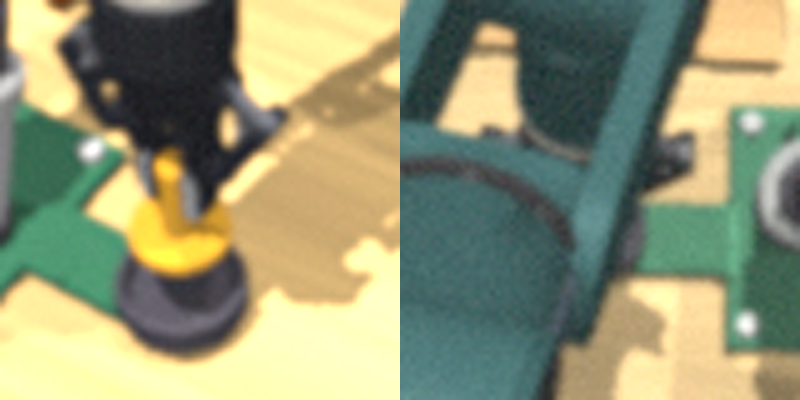

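```bash
python3 - <<'E'
from h import *
a=load('scene3')
hsv=cv2.cvtColor(a['color'],cv2.COLOR_RGB2HSV);H,S,V=[hsv[...,i].astype(int) for i in range(3)]
m=((H>15)&(H<32)&(S>185)); M=np.zeros(m.shape,np.uint8); M[255:285,225:255]=m[255:285,225:255]
k,l,st,ce=cv2.connectedComponentsWithStats(M); i=1+np.argmax(st[1:,4]); print(st[i],ce[i])
ys,xs=np.where(l==i)
for y in range(ys.min(),ys.max()+1): print(y,xs[ys==y].min(),xs[ys==y].max(),end='; ')
for z in(.069,.073,.077): print(z,onz(a,240.7,270.8,z).round(4))
def proj(c,P):
    T=np.linalg.inv(np.array(c['pose'])); q=T[:3,:3]@P+T[:3,3]; x,y=q[0]/-q[2],q[1]/q[2]; r=1+c['k1']*(x*x+y*y); K=c['camera_matrix']
    return np.array([K[0][0]*x*r+K[0][2],K[1][1]*y*r+K[1][2]])
t=np.linspace(0,6.283,200)
def outline(c,x,y,r,zs):
    p=np.array([proj(c,np.array([x+r*np.cos(a),y+r*np.sin(a),z])) for z in zs for a in t]); return p.min(0).round(1),p.max(0).round(1)
print('die at tcp',outline(a,.6437,-.1072,.028,(.069,.077)))
print('carrier hyp',outline(a,.645,-.108,.037,(0,.032)),outline(a,.645,-.108,.037,(0.01,.032)))
print('carrier hyp top',outline(load('top0'),.645,-.108,.037,(0,.032)),outline(load('top0'),.645,-.108,.037,(0.01,.032)))
E
```

```text
[232 256  18  24 217] [239.7281106  270.49769585]
256 237 239; 257 236 239; 258 236 239; 259 236 239; 260 237 239; 261 237 239; 262 237 239; 263 237 239; 264 237 239; 265 236 239; 266 234 239; 267 233 248; 268 232 249; 269 232 249; 270 232 249; 271 232 249; 272 232 249; 273 232 249; 274 232 249; 275 233 248; 276 233 248; 277 235 246; 278 237 244; 279 240 241; 0.069 [ 0.6448 -0.1063  0.069 ]
0.073 [ 0.6474 -0.1044  0.073 ]
0.077 [ 0.6501 -0.1024  0.077 ]
die at tcp (array([229.9, 260.4]), array([251.1, 278.7]))
carrier hyp (array([227.2, 268.7]), array([254.9, 297.4])) (array([227.2, 268.7]), array([254.7, 295.2]))
carrier hyp top (array([266.5, 143.6]), array([289.1, 167.9])) (array([266.5, 143.6]), array([289.1, 167.1]))
```

```bash
python3 - <<'E'
from h import *
a=load('scene0');b=load('top0')
def proj(c,P):
    T=np.linalg.inv(np.array(c['pose'])); q=T[:3,:3]@P+T[:3,3]; x,y=q[0]/-q[2],q[1]/q[2]; r=1+c['k1']*(x*x+y*y); K=c['camera_matrix']
    return np.array([K[0][0]*x*r+K[0][2],K[1][1]*y*r+K[1][2]])
t=np.linspace(0,6.283,200)
def ol(c,x,y,r,z):
    p=np.array([proj(c,np.array([x+r*np.cos(a),y+r*np.sin(a),z])) for a in t]); return p.min(0).round(1),p.max(0).round(1)
for n,c in(('s',a),('t',b)):
  for z in(.02,.032): print(n,z,ol(c,.645,-.108,.031,z))
print(a['color'][266:298,241].astype(int).sum(1)//3); print(a['color'][282,223:260].astype(int).sum(1)//3)
print(b['color'][140:170,278].astype(int).sum(1)//3); print(b['color'][155,262:294].astype(int).sum(1)//3)
E
```

```text
s 0.02 (array([229.7, 273.1]), array([252.4, 291.2]))
s 0.032 (array([229.4, 270.4]), array([252.2, 288.4]))
t 0.02 (array([268.4, 146.5]), array([287.2, 164.5]))
t 0.032 (array([268.3, 145.3]), array([287.2, 163.4]))
[156 161 163 153 120  78  47  46  56  66  68  70  68  67  67  66  70  66
  68  66  67  65  66  66  66  59  44  38  38  50  70 105]
[ 77  76  75  72  66  62  55  50  60  65  66  66  67  69  67  66  66  66
  70  66  67  66  68  68  69  69  67  69  63  62  62  66  83 110 140 156
 161]
[117 117 120 119 101  65  43  36  47  59  62  65  62  59  63  63  66  62
  64  61  63  62  63  61  58  53  42  60  74  82]
[125 124 122 120 103  78  55  56  60  63  62  66  60  63  63  63  63  60
  61  65  63  61  64  61  57  56  59  63  66  71  73  72]
```

Call:
step_arm(
  xyz=[
    [1, -1, -6],
    [0, 0, -8],
    [0, 0, -8],
    [0, 0, -6.5],
    [0, 0, 0],
    [0, 0, 0],
    [0, 0, 0],
    [0, 0, 0],
  ],
  twist=[
    [0, 0, 0],
    [0, 0, 0],
    [0, 0, 0],
    [0, 0, 0],
    [0, 0, 0],
    [0, 0, 0],
    [0, 0, 0],
    [0, 0, 0],
  ],
  hand=[0, 0, 0, 0, 0, 0, 0, 0],
)

```text
clock: 5.68
tool_pos: [0.6452, -0.1094, 0.085]
ee_rot: [0.0, 0.021, 1.0, -0.0]
contact_force: [-1.4, -0.3, -2.7]
opening: 0.0189
```

```bash
python3 - <<'E'
from h import *
a=snap('scene','scene4'); s=env.state(); print(s['tool_pos'],s['opening'],s['contact_force'])
def crop(c,u0,v0,u1,v1,s):
    return np.clip(1.6*cv2.resize(cv2.cvtColor(c['color'][v0:v1,u0:u1],cv2.COLOR_RGB2BGR),None,fx=s,fy=s,interpolation=cv2.INTER_CUBIC).astype(float),0,255).astype(np.uint8)
cv2.imwrite('pics/g4.png',crop(a,220,260,265,300,13))
def proj(c,P):
    T=np.linalg.inv(np.array(c['pose'])); q=T[:3,:3]@P+T[:3,3]; x,y=q[0]/-q[2],q[1]/q[2]; r=1+c['k1']*(x*x+y*y); K=c['camera_matrix']
    return np.array([K[0][0]*x*r+K[0][2],K[1][1]*y*r+K[1][2]])
p=s['tool_pos']
def ol(x,y,r,z):
    t=np.linspace(0,6.283,200); q=np.array([proj(a,np.array([x+r*np.cos(k),y+r*np.sin(k),z])) for k in t]); return q.min(0).round(1),q.max(0).round(1)
print('die bottom',ol(p[0],p[1],.028,p[2]-.0448),'top',ol(p[0],p[1],.028,p[2]-.0368))
print(a['color'][262:300,241].tolist())
E
```

```text
[ 0.64528273 -0.10937372  0.08514581] 0.018583426018247657 [ 0.1029242  -0.29274351 -1.73142771]
die bottom (array([229.8, 269.2]), array([250.5, 285.5])) top (array([229.6, 267.3]), array([250.4, 283.6]))
[[28, 24, 26], [33, 29, 25], [39, 30, 25], [55, 44, 33], [75, 61, 48], [86, 77, 69], [92, 88, 85], [95, 93, 93], [99, 95, 92], [100, 94, 89], [103, 95, 91], [102, 95, 89], [102, 92, 84], [108, 90, 69], [116, 89, 45], [122, 89, 32], [136, 101, 32], [169, 125, 41], [199, 147, 49], [207, 153, 47], [208, 153, 48], [213, 156, 48], [208, 153, 49], [160, 117, 39], [101, 76, 39], [58, 47, 40], [37, 35, 39], [51, 48, 55], [70, 68, 74], [70, 68, 75], [54, 52, 57], [47, 43, 49], [48, 46, 49], [69, 61, 51], [104, 86, 59], [158, 131, 88], [205, 170, 112], [222, 184, 122]]
```

View pics/g4.png

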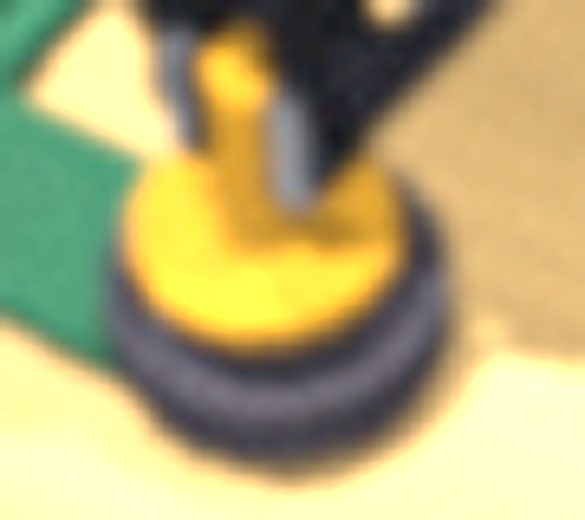

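Call:
step_arm(
  xyz=[
    [1.3, 2.4, 0],
    [0, 0, 0],
    [0, 0, -3],
    [0, 0, -3],
    [0, 0, -3],
    [0, 0, -3],
    [0, 0, 0],
    [0, 0, 0],
  ],
  twist=[
    [0, 0, 0],
    [0, 0, 0],
    [0, 0, 0],
    [0, 0, 0],
    [0, 0, 0],
    [0, 0, 0],
    [0, 0, 0],
    [0, 0, 0],
  ],
  hand=[0, 0, 0, 0, 0, 0, 0, 0],
)

```text
clock: 6.4
tool_pos: [0.6459, -0.1068, 0.0723]
ee_rot: [-0.0, 0.021, 1.0, 0.0]
contact_force: [-0.2, -1.3, -1.1]
opening: 0.0193
```

```bash
python3 - <<'E'
from h import *
a=snap('scene','scene5'); s=env.state(); print(s['tool_pos'],s['opening'],s['contact_force'],s['wrist_torque'])
def crop(c,u0,v0,u1,v1,s):
    return np.clip(1.6*cv2.resize(cv2.cvtColor(c['color'][v0:v1,u0:u1],cv2.COLOR_RGB2BGR),None,fx=s,fy=s,interpolation=cv2.INTER_CUBIC).astype(float),0,255).astype(np.uint8)
cv2.imwrite('pics/g5.png',crop(a,220,260,265,300,13))
E
```

```text
[ 0.64611124 -0.1068382   0.07256116] 0.01886941130613865 [ 0.05084474  1.70548747 -1.77637441] [-0.02560499  0.00799641 -0.01581394]
```

View pics/g5.png

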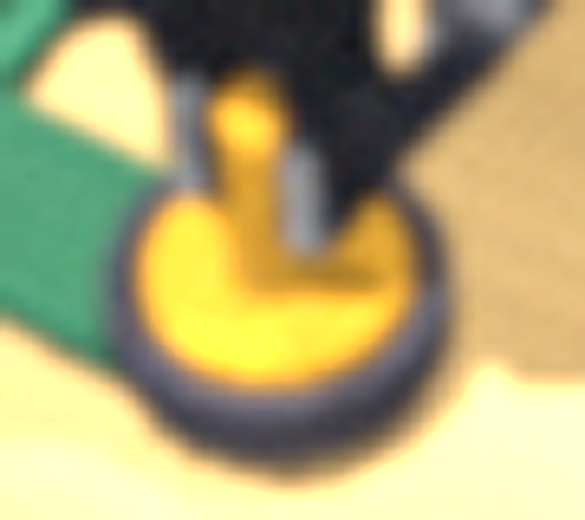

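The disc has entered the recess and looks centred, with no contact force. I'll lower it to the floor.

Call:
step_arm(
  xyz=[
    [0.3, 0, -2],
    [0, 0, -2],
    [0, 0, -1.5],
    [0, 0, -1],
    [0, 0, -1],
    [0, 0, 0],
    [0, 0, 0],
    [0, 0, 0],
  ],
  twist=[
    [0, 0, 0],
    [0, 0, 0],
    [0, 0, 0],
    [0, 0, 0],
    [0, 0, 0],
    [0, 0, 0],
    [0, 0, 0],
    [0, 0, 0],
  ],
  hand=[0, 0, 0, 0, 0, 0, 0, 0],
)

```text
clock: 7.12
tool_pos: [0.6465, -0.1068, 0.0653]
ee_rot: [-0.0, 0.021, 1.0, -0.0]
contact_force: [-1.0, -0.6, -1.4]
opening: 0.0189
```

Call:
step_arm(
  xyz=[
    [0, 0, -0.5],
    [0, 0, -0.5],
    [0, 0, 0],
    [0, 0, -0.5],
    [0, 0, 0],
    [0, 0, 0],
    [0, 0, 0],
    [0, 0, 0],
  ],
  twist=[
    [0, 0, 0],
    [0, 0, 0],
    [0, 0, 0],
    [0, 0, 0],
    [0, 0, 0],
    [0, 0, 0],
    [0, 0, 0],
    [0, 0, 0],
  ],
  hand=[0, 0, 0, 0, 0, 0, 0, 0],
)

```text
clock: 7.78
tool_pos: [0.6465, -0.1069, 0.0649]
ee_rot: [0.0, 0.021, 1.0, -0.0]
contact_force: [-3.5, -0.3, 8.2]
opening: 0.0188
```

It touches the floor at TCP z = 0.0649, where I expected 0.0648. I'll release it and go up.

Call:
step_arm(
  xyz=[
    [0, 0, 0],
    [0, 0, 0],
    [0, 0, 0],
    [0, 0, 0],
    [0, 0, 0],
    [0, 0, 0],
    [0, 0, 0],
    [0, 0, 0],
  ],
  twist=[
    [0, 0, 0],
    [0, 0, 0],
    [0, 0, 0],
    [0, 0, 0],
    [0, 0, 0],
    [0, 0, 0],
    [0, 0, 0],
    [0, 0, 0],
  ],
  hand=[0.3, 0.4, 0.6, 0.8, 1, 1, 1, 1],
)

```text
clock: 8.45
tool_pos: [0.6465, -0.1068, 0.0637]
ee_rot: [-0.0, 0.021, 1.0, -0.0]
contact_force: [-0.4, 0.4, 0.0]
opening: 0.0854
```

Call:
step_arm(
  xyz=[
    [0, 0, 8],
    [0, 0, 15],
    [0, 0, 20],
    [0, 0, 25],
    [0, 0, 30],
    [0, 0, 35],
    [0, 0, 35],
    [0, 0, 25],
  ],
  twist=[
    [0, 0, 0],
    [0, 0, 0],
    [0, 0, 0],
    [0, 0, 0],
    [0, 0, 0],
    [0, 0, 0],
    [0, 0, 0],
    [0, 0, 0],
  ],
  hand=[1, 1, 1, 1, 1, 1, 1, 1],
)

```text
clock: 9.12
tool_pos: [0.6473, -0.107, 0.261]
ee_rot: [0.002, 0.021, 1.0, -0.001]
contact_force: [0.2, 0.2, 0.3]
opening: 0.0852
```

```bash
python3 - <<'E'
from h import *
a=snap('scene','scene6'); s=env.state(); print(s['tool_pos'],s['opening'],s['contact_force'],s['joint_positions'])
def crop(c,u0,v0,u1,v1,s):
    return np.clip(1.6*cv2.resize(cv2.cvtColor(c['color'][v0:v1,u0:u1],cv2.COLOR_RGB2BGR),None,fx=s,fy=s,interpolation=cv2.INTER_CUBIC).astype(float),0,255).astype(np.uint8)
cv2.imwrite('pics/g6.png',np.hstack([crop(a,220,260,265,300,9),crop(a,170,195,215,235,9)]))
E
```

```text
[ 0.64976236 -0.10765467  0.26602415] 0.08549433664366707 [ 2.05667745 -0.72371998  3.55990097] [-2.68926167e-01  4.23447675e-01  1.36185290e+00 -1.31891404e-04
  1.34468926e+00 -1.79702761e+00]
```

View pics/g6.png

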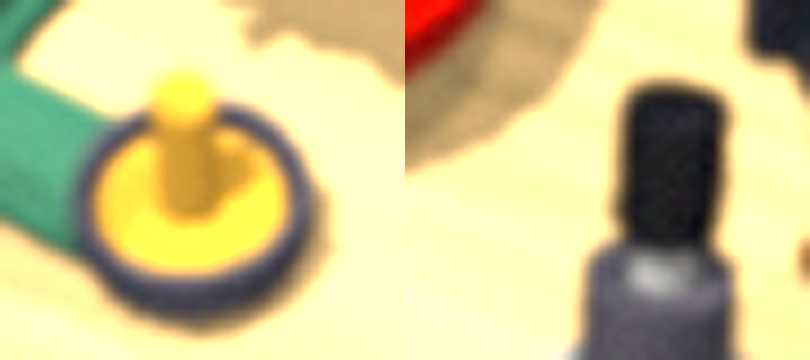

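The die sits flat and centred in the cup, stem up. Next I'll refine the knob's position.

```bash
python3 - <<'E'
from h import *
a=load('scene6');b=load('top0')
print(onz(a,199.2,212.9,.1958).round(4),onz(b,324.3,147.6,.1958).round(4))
# profiles
print(a['color'][200:228,199].max(1)); print(a['color'][208,188:212].max(1));print(a['color'][213,188:212].max(1)); print(a['color'][218,188:212].max(1))
d=a['depth']; P=cloud(a)
col=a['color'].max(2); m=np.zeros(col.shape,bool); m[203:222,193:206]=col[203:222,193:206]<40
q=P[m]; q=q[(q[:,2]>.12)]; print(len(q),np.median(q,0).round(4),q.mean(0).round(4))
P=cloud(b); col=b['color'].max(2); m=np.zeros(col.shape,bool); m[142:153,319:330]=col[142:153,319:330]<40; q=P[m]; print(len(q),np.median(q,0).round(4))
E
```

```text
[ 0.6173 -0.2449  0.1958] [ 0.613  -0.2456  0.1958]
[216 220 205 156  87  35  23  28  26  27  25  21  23  23  20  21  24  18
  20  20  21  22  35  63  85 101 103  96]
[204 202 202 204 193 149  80  29  23  24  29  26  33  30  28  26  30  81
 147 190 206 207 207 209]
[219 220 222 216 187 131  67  24  20  21  20  23  19  22  21  13  36 106
 174 208 216 218 220 222]
[208 207 205 194 155  95  42  23  21  23  19  20  19  20  18  24  78 149
 199 221 221 219 215 210]
153 [ 0.6257 -0.2383  0.2068] [ 0.6245 -0.2386  0.2044]
93 [ 0.6063 -0.2431  0.2152]
```

Call:
step_arm(
  xyz=[
    [-7, -10, 4],
    [-8, -19, 4],
    [-8, -22, 4],
    [-8, -22, 2],
    [-8, -22, 0],
    [-8, -22, 0],
    [-4.7, -20, 0],
    [0, 0, 0],
  ],
  twist=[
    [-0.0018, -0.0436, 0],
    [-0.0018, -0.0436, 0],
    [-0.0018, -0.0436, 0],
    [-0.0018, -0.0436, 0],
    [-0.0018, -0.0436, 0],
    [-0.0018, -0.0436, 0],
    [0, 0, 0],
    [0, 0, 0],
  ],
  hand=[1, 1, 1, 1, 1, 1, 1, 1],
)

```text
clock: 9.83
tool_pos: [0.5933, -0.2472, 0.2712]
ee_rot: [0.131, 0.023, 0.991, -0.004]
contact_force: [0.5, -0.2, 0.3]
opening: 0.0853
```

Call:
step_arm(
  xyz=[
    [0, 0, 0],
    [0, 0, 0],
    [0, 0, 0],
    [0, 0, 0],
    [0, 0, 0],
    [0, 0, 0],
    [0, 0, 0],
    [0, 0, 0],
  ],
  twist=[
    [0, 0, 0],
    [0, 0, 0],
    [0, 0, 0],
    [0, 0, 0],
    [0, 0, 0],
    [0, 0, 0],
    [0, 0, 0],
    [0, 0, 0],
  ],
  hand=[1, 1, 1, 1, 1, 1, 1, 1],
)

```text
clock: 10.5
tool_pos: [0.5949, -0.2435, 0.2707]
ee_rot: [0.13, 0.021, 0.991, -0.003]
contact_force: [-0.0, 0.4, -0.7]
opening: 0.0854
```

```bash
cat >> h.py <<'E'
from scipy.spatial.transform import Rotation as Ro
yaw=-.041; EX=np.array([np.cos(yaw),np.sin(yaw),0]); EY=np.array([-np.sin(yaw),np.cos(yaw),0]); AX=-np.sin(np.radians(15))*EX+np.cos(np.radians(15))*np.array([0,0,1])
def rep():
    s=env.state(); q=s['ee_rot']; R=Ro.from_quat([q[1],q[2],q[3],q[0]]).as_matrix()
    k=np.array([.615,-.245,.1958]); d=s['tool_pos']-k
    print('tcp',s['tool_pos'].round(4),'rel knob: EX %.4f EY %.4f AX %.4f'%(d@np.cross(EY,AX),d@EY,d@AX),'open',round(s['opening'],4))
    print('tilt err',np.round(np.cross(-AX,R[:,2]),4),'jaw',R[:,1].round(3)); f=s['contact_force'];print('F',f.round(1),'along ax %.1f EY %.1f lat %.1f'%(f@AX,f@EY,f@np.cross(EY,AX)),'M',s['wrist_torque'].round(2),'j',s['joint_positions'].round(2),s['clock'])
def crop(c,u0,v0,u1,v1,s,g=1.6):
    return np.clip(g*cv2.resize(cv2.cvtColor(c['color'][v0:v1,u0:u1],cv2.COLOR_RGB2BGR),None,fx=s,fy=s,interpolation=cv2.INTER_CUBIC).astype(float),0,255).astype(np.uint8)
E
python3 - <<'E'
from h import *
a=snap('scene','scene7');b=snap('top','top7'); rep()
cv2.imwrite('pics/g7.png',np.hstack([crop(a,160,160,240,240,5),crop(b,282,110,362,190,5)]))
E
```

```text
tcp [ 0.5949 -0.2438  0.2707] rel knob: EX -0.0001 EY 0.0004 AX 0.0776 open 0.0853
tilt err [-0.0001  0.0001 -0.    ] jaw [0.043 0.999 0.   ]
F [-0.5  1.1 -0.5] along ax -0.4 EY 1.1 lat -0.7 M [0.01 0.12 0.  ] j [-0.57  0.29  1.59  0.15  1.04 -2.16] 10.6
```

View pics/g7.png

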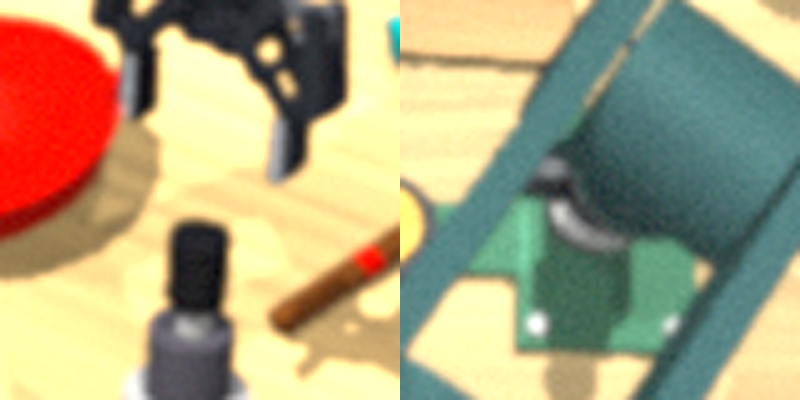

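Call:
step_arm(
  xyz=[
    [2.1, -0.1, -7.7],
    [2.6, -0.1, -9.7],
    [2.6, -0.1, -9.7],
    [2.6, -0.1, -9.7],
    [2.1, -0.1, -7.7],
    [1, 0, -3.8],
    [0, 0, 0],
    [0, 0, 0],
  ],
  twist=[
    [0, 0, 0],
    [0, 0, 0],
    [0, 0, 0],
    [0, 0, 0],
    [0, 0, 0],
    [0, 0, 0],
    [0, 0, 0],
    [0, 0, 0],
  ],
  hand=[1, 1, 1, 1, 1, 1, 1, 1],
)

```text
clock: 11.27
tool_pos: [0.6078, -0.2442, 0.222]
ee_rot: [0.13, 0.021, 0.991, -0.002]
contact_force: [-0.2, 0.1, 0.3]
opening: 0.0852
```

```bash
python3 - <<'E'
from h import *
a=snap('scene','scene8'); rep()
cv2.imwrite('pics/g8.png',crop(a,165,165,240,240,8,2))
E
```

```text
tcp [ 0.608  -0.2444  0.2226] rel knob: EX 0.0002 EY 0.0003 AX 0.0277 open 0.0855
tilt err [-0.0003 -0.0002 -0.0001] jaw [0.043 0.999 0.   ]
F [-0.2  0.2  0.6] along ax 0.6 EY 0.2 lat -0.1 M [-0.06  0.17 -0.02] j [-0.56  0.35  1.62  0.16  0.94 -2.16] 11.3167
```

View pics/g8.png

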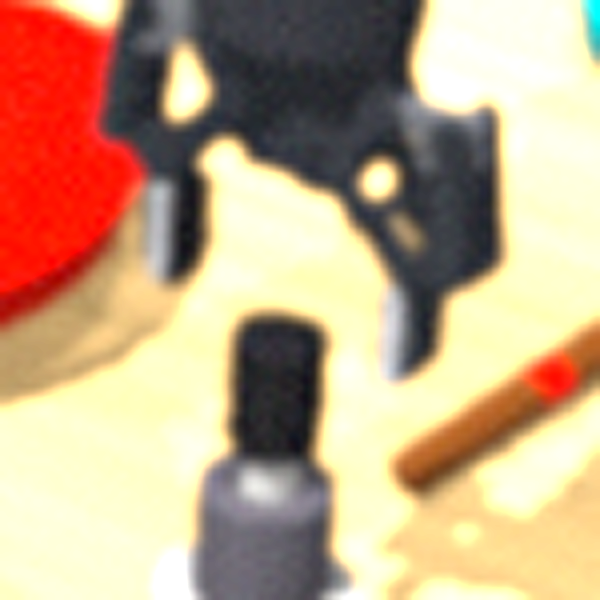

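The fingers straddle the knob axis; the tips' midpoint and the knob top are both at about crop (279,327). I'll go down the rest of the way.

Call:
step_arm(
  xyz=[
    [1.6, -0.1, -5.8],
    [2.1, -0.1, -7.7],
    [2.1, -0.1, -7.7],
    [1.3, 0, -4.8],
    [0.5, 0, -1.9],
    [0, 0, 0],
    [0, 0, 0],
    [0, 0, 0],
  ],
  twist=[
    [0, 0, 0],
    [0, 0, 0],
    [0, 0, 0],
    [0, 0, 0],
    [0, 0, 0],
    [0, 0, 0],
    [0, 0, 0],
    [0, 0, 0],
  ],
  hand=[1, 1, 1, 1, 1, 1, 1, 1],
)

```text
clock: 11.98
tool_pos: [0.6156, -0.2447, 0.1948]
ee_rot: [0.131, 0.021, 0.991, -0.003]
contact_force: [0.5, 0.8, 1.4]
opening: 0.0858
```

Call:
step_arm(
  xyz=[
    [0, 0, 0],
    [0, 0, 0],
    [0, 0, 0],
    [0, 0, 0],
    [0, 0, 0],
    [0, 0, 0],
    [0, 0, 0],
    [0, 0, 0],
  ],
  twist=[
    [0, 0, 0],
    [0, 0, 0],
    [0, 0, 0],
    [0, 0, 0],
    [0, 0, 0],
    [0, 0, 0],
    [0, 0, 0],
    [0, 0, 0],
  ],
  hand=[0.8, 0.6, 0.52, 0.5, 0.49, 0.48, 0.47, 0.46],
  newtons=20,
)

```text
clock: 12.65
tool_pos: [0.6154, -0.2447, 0.1946]
ee_rot: [0.13, 0.021, 0.991, -0.003]
contact_force: [-0.5, 0.8, -0.4]
opening: 0.0394
```

```bash
python3 - <<'E'
from h import *
a=snap('scene','scene9'); rep()
cv2.imwrite('pics/g9.png',crop(a,165,165,240,240,8,2))
E
```

```text
tcp [ 0.6154 -0.2446  0.1945] rel knob: EX 0.0001 EY 0.0004 AX -0.0013 open 0.0394
tilt err [-0.0001  0.0001 -0.    ] jaw [0.043 0.999 0.   ]
F [-0.3 -0.4  0.7] along ax 0.7 EY -0.4 lat -0.1 M [ 0.04  0.11 -0.02] j [-0.55  0.39  1.64  0.16  0.89 -2.17] 12.7
```

View pics/g9.png

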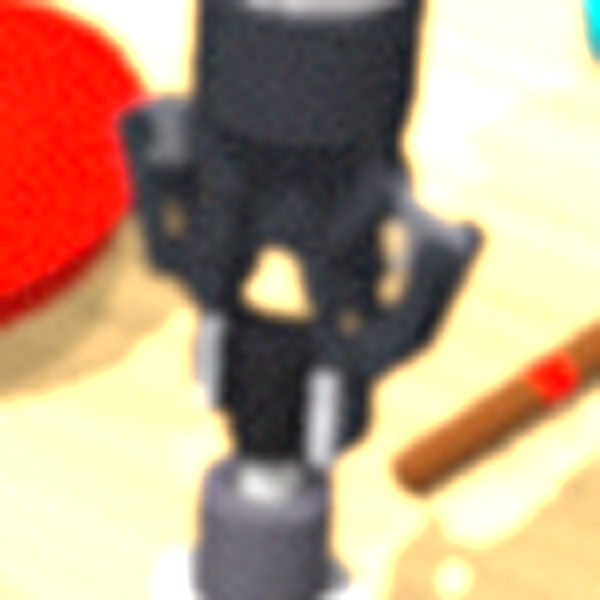

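The opening is 39 mm and nothing is touching yet. I'll close gradually and watch the side force.

Call:
step_arm(
  xyz=[
    [0, 0, 0],
    [0, 0, 0],
    [0, 0, 0],
    [0, 0, 0],
    [0, 0, 0],
    [0, 0, 0],
    [0, 0, 0],
    [0, 0, 0],
  ],
  twist=[
    [0, 0, 0],
    [0, 0, 0],
    [0, 0, 0],
    [0, 0, 0],
    [0, 0, 0],
    [0, 0, 0],
    [0, 0, 0],
    [0, 0, 0],
  ],
  hand=[0.45, 0.44, 0.43, 0.43, 0.42, 0.42, 0.41, 0.41],
)

```text
clock: 13.37
tool_pos: [0.6157, -0.2451, 0.1948]
ee_rot: [0.131, 0.021, 0.991, -0.003]
contact_force: [-0.4, -2.1, 0.4]
opening: 0.0349
```

```bash
python3 - <<'E'
from h import *
rep()
E
```

```text
tcp [ 0.6157 -0.2451  0.1948] rel knob: EX 0.0004 EY -0.0001 AX -0.0011 open 0.0349
tilt err [-0.0009 -0.0006 -0.0002] jaw [ 0.043  0.999 -0.   ]
F [-0.4 -2.1  0.4] along ax 0.4 EY -2.1 lat -0.2 M [-0.41  0.11 -0.14] j [-0.55  0.39  1.64  0.16  0.89 -2.17] 13.3667
```

Call:
step_arm(
  xyz=[
    [0, 0, 0],
    [0, 0, 0],
    [0, 0, 0],
    [0, 0, 0],
    [0, 0, 0],
    [0, 0, 0],
    [0, 0, 0],
    [0, 0, 0],
  ],
  twist=[
    [0, 0, 0],
    [0, 0, 0],
    [0, 0, 0],
    [0, 0, 0],
    [0, 0, 0],
    [0, 0, 0],
    [0, 0, 0],
    [0, 0, 0],
  ],
  hand=[0.4, 0.4, 0.39, 0.39, 0.38, 0.38, 0.36, 0.36],
)

```text
clock: 14.03
tool_pos: [0.6158, -0.2453, 0.1951]
ee_rot: [0.131, 0.021, 0.991, -0.003]
contact_force: [0.0, -5.2, 3.7]
opening: 0.0335
```

```bash
python3 - <<'E'
from h import *
rep()
E
```

```text
tcp [ 0.6158 -0.2453  0.1951] rel knob: EX 0.0006 EY -0.0002 AX -0.0009 open 0.0335
tilt err [-0.0013 -0.001  -0.0003] jaw [ 0.043  0.999 -0.001]
F [ 0.  -5.2  3.7] along ax 3.5 EY -5.2 lat 1.2 M [-1.16  0.13 -0.32] j [-0.55  0.39  1.64  0.16  0.89 -2.17] 14.0333
```

The knob pushes the tool towards -y, so I'll shift the hand that way to remove the side load.

Call:
step_arm(
  xyz=[
    [0, -0.5, 0],
    [0, -0.5, 0],
    [0, 0, 0],
    [0, 0, 0],
    [0, 0, 0],
    [0, 0, 0],
    [0, 0, 0],
    [0, 0, 0],
  ],
  twist=[
    [0, 0, 0],
    [0, 0, 0],
    [0, 0, 0],
    [0, 0, 0],
    [0, 0, 0],
    [0, 0, 0],
    [0, 0, 0],
    [0, 0, 0],
  ],
  hand=[0.36, 0.36, 0.36, 0.36, 0.36, 0.36, 0.36, 0.36],
)

```text
clock: 14.7
tool_pos: [0.6156, -0.2455, 0.195]
ee_rot: [0.131, 0.021, 0.991, -0.003]
contact_force: [-1.7, -2.8, 5.9]
opening: 0.0335
```

```bash
python3 - <<'E'
from h import *
rep()
E
```

```text
tcp [ 0.6156 -0.2455  0.195 ] rel knob: EX 0.0004 EY -0.0005 AX -0.0009 open 0.0335
tilt err [-0.0001 -0.0006 -0.    ] jaw [0.043 0.999 0.   ]
F [-1.7 -2.8  5.9] along ax 6.1 EY -2.9 lat -0.1 M [-0.78  0.07 -0.23] j [-0.55  0.39  1.64  0.16  0.89 -2.17] 14.7
```

Call:
step_arm(
  xyz=[
    [0, -0.5, 0],
    [0, -0.6, 0],
    [0, 0, 0],
    [0, 0, 0],
    [0, 0, 0],
    [0, 0, 0],
    [0, 0, 0],
    [0, 0, 0],
  ],
  twist=[
    [0, 0, 0],
    [0, 0, 0],
    [0, 0, 0],
    [0, 0, 0],
    [0, 0, 0],
    [0, 0, 0],
    [0, 0, 0],
    [0, 0, 0],
  ],
  hand=[0.36, 0.36, 0.36, 0.36, 0.36, 0.36, 0.36, 0.36],
)

```text
clock: 15.37
tool_pos: [0.6154, -0.246, 0.1949]
ee_rot: [0.131, 0.021, 0.991, -0.002]
contact_force: [-2.1, -1.5, 6.3]
opening: 0.0334
```

```bash
python3 - <<'E'
from h import *
rep()
E
```

```text
tcp [ 0.6154 -0.246   0.1949] rel knob: EX 0.0002 EY -0.0010 AX -0.0010 open 0.0334
tilt err [ 0.0009 -0.      0.0002] jaw [0.043 0.999 0.001]
F [-2.1 -1.5  6.3] along ax 6.6 EY -1.6 lat -0.3 M [-0.29  0.11 -0.1 ] j [-0.55  0.39  1.64  0.17  0.89 -2.17] 15.3667
```

Side load is small now. I'll firm the grip and pull the first 10 mm along the bore.

Call:
step_arm(
  xyz=[
    [0, -0.4, 0],
    [0, 0, 0],
    [0, 0, 0],
    [-0.5, 0, 1.9],
    [-0.5, 0, 1.9],
    [-0.5, 0, 1.9],
    [-0.5, 0.1, 1.9],
    [-0.5, 0, 1.9],
  ],
  twist=[
    [0, 0, 0],
    [0, 0, 0],
    [0, 0, 0],
    [0, 0, 0],
    [0, 0, 0],
    [0, 0, 0],
    [0, 0, 0],
    [0, 0, 0],
  ],
  hand=[0, 0, 0, 0, 0, 0, 0, 0],
  newtons=50,
)

```text
clock: 16.03
tool_pos: [0.6129, -0.246, 0.2027]
ee_rot: [0.13, 0.021, 0.991, -0.002]
contact_force: [4.9, -1.4, -6.1]
opening: 0.0329
```

```bash
python3 - <<'E'
from h import *
rep()
E
```

```text
tcp [ 0.6129 -0.246   0.2027] rel knob: EX -0.0002 EY -0.0011 AX 0.0072 open 0.0329
tilt err [0.0018 0.001  0.0005] jaw [0.043 0.999 0.002]
F [ 4.9 -1.4 -6.1] along ax -7.2 EY -1.2 lat 3.2 M [-0.34 -0.6  -0.1 ] j [-0.56  0.38  1.63  0.16  0.91 -2.17] 16.0333
```

Call:
step_arm(
  xyz=[
    [0, 0, 2],
    [-0.3, -0.1, 2.4],
    [-0.6, 0, 2.4],
    [-0.6, 0, 2.4],
    [-0.6, 0, 2.4],
    [-0.6, 0, 2.4],
    [-0.5, 0, 2],
    [0, 0, 0],
  ],
  twist=[
    [0, 0, 0],
    [0, 0, 0],
    [0, 0, 0],
    [0, 0, 0],
    [0, 0, 0],
    [0, 0, 0],
    [0, 0, 0],
    [0, 0, 0],
  ],
  hand=[0, 0, 0, 0, 0, 0, 0, 0],
)

```text
clock: 16.7
tool_pos: [0.6091, -0.2469, 0.2203]
ee_rot: [0.13, 0.021, 0.991, -0.003]
contact_force: [0.6, 0.6, -5.2]
opening: 0.0327
```

```bash
python3 - <<'E'
from h import *
a=snap('scene','scene10');rep()
cv2.imwrite('pics/g10.png',crop(a,165,165,240,240,8,2))
E
```

```text
tcp [ 0.6092 -0.247   0.2201] rel knob: EX 0.0007 EY -0.0022 AX 0.0250 open 0.0327
tilt err [0.0001 0.0008 0.    ] jaw [0.043 0.999 0.001]
F [ 0.6 -0.6 -5.5] along ax -5.4 EY -0.6 lat -0.8 M [ 0.03  0.39 -0.01] j [-0.56  0.36  1.62  0.16  0.94 -2.17] 16.75
```

View pics/g10.png

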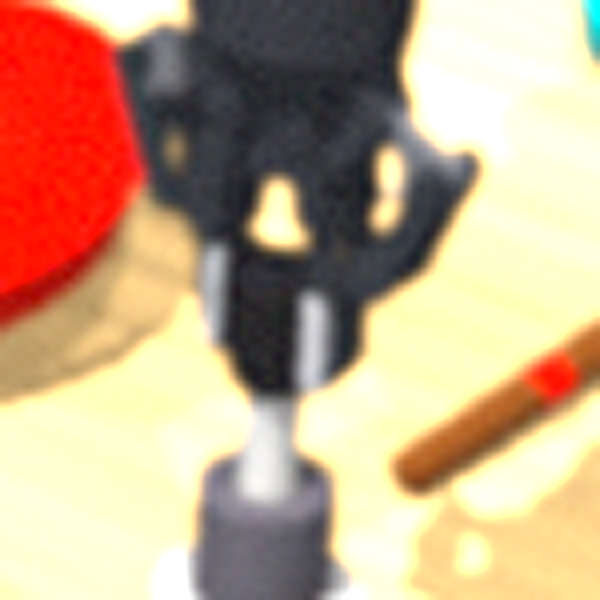

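The pull is running straight with low side forces. I'll continue.

Call:
step_arm(
  xyz=[
    [-0.6, 0, 2.2],
    [-0.9, 0, 3.4],
    [-0.9, 0.1, 3.4],
    [-0.9, 0, 3.4],
    [-0.9, 0.1, 3.4],
    [-0.9, 0, 3.4],
    [-0.9, 0.1, 3.4],
    [-0.5, 0, 1.9],
  ],
  twist=[
    [0, 0, 0],
    [0, 0, 0],
    [0, 0, 0],
    [0, 0, 0],
    [0, 0, 0],
    [0, 0, 0],
    [0, 0, 0],
    [0, 0, 0],
  ],
  hand=[0, 0, 0, 0, 0, 0, 0, 0],
)

```text
clock: 17.42
tool_pos: [0.6033, -0.247, 0.2453]
ee_rot: [0.131, 0.021, 0.991, -0.003]
contact_force: [0.4, 0.5, -5.1]
opening: 0.0326
```

```bash
python3 - <<'E'
from h import *
rep()
E
```

```text
tcp [ 0.6033 -0.247   0.2453] rel knob: EX 0.0016 EY -0.0024 AX 0.0508 open 0.0326
tilt err [-0.0005 -0.0006 -0.0001] jaw [ 0.043  0.999 -0.   ]
F [ 0.4  0.5 -5.1] along ax -5.0 EY 0.5 lat -0.9 M [-0.04  0.41 -0.02] j [-0.57  0.32  1.6   0.16  0.99 -2.16] 17.4167
```

Call:
step_arm(
  xyz=[
    [-0.8, 0, 2.5],
    [-1, 0.1, 3],
    [-1, 0, 3],
    [-1, 0.1, 3],
    [-0.9, 0, 3],
    [-0.8, 0, 2.5],
    [-0.3, 0, 1],
    [0, 0, 0],
  ],
  twist=[
    [0, 0, 0],
    [0, 0, 0],
    [0, 0, 0],
    [0, 0, 0],
    [0, 0, 0],
    [0, 0, 0],
    [0, 0, 0],
    [0, 0, 0],
  ],
  hand=[0, 0, 0, 0, 0, 0, 0, 0],
)

```text
clock: 18.08
tool_pos: [0.5975, -0.2468, 0.263]
ee_rot: [0.131, 0.021, 0.991, -0.003]
contact_force: [-0.1, -0.4, -5.6]
opening: 0.0329
```

```bash
python3 - <<'E'
from h import *
a=snap('scene','scene11');rep()
cv2.imwrite('pics/g11.png',crop(a,170,175,235,240,9,1.4))
print(a['color'][205:228,198].tolist())
E
```

```text
tcp [ 0.5975 -0.2467  0.2628] rel knob: EX 0.0005 EY -0.0024 AX 0.0692 open 0.0327
tilt err [-0.0003 -0.0003 -0.0001] jaw [0.043 0.999 0.   ]
F [ 0.4 -0.5 -5.1] along ax -5.1 EY -0.5 lat -0.9 M [0.04 0.44 0.01] j [-0.57  0.3   1.59  0.15  1.03 -2.16] 18.1333
[[120, 119, 118], [122, 120, 119], [121, 121, 120], [122, 122, 120], [122, 122, 120], [120, 120, 118], [122, 121, 120], [121, 120, 118], [122, 120, 120], [120, 118, 118], [122, 122, 119], [120, 120, 117], [119, 120, 119], [117, 118, 118], [121, 110, 109], [131, 80, 78], [139, 40, 38], [141, 13, 11], [140, 13, 10], [136, 48, 45], [127, 86, 85], [114, 105, 103], [98, 97, 97]]
```

View pics/g11.png

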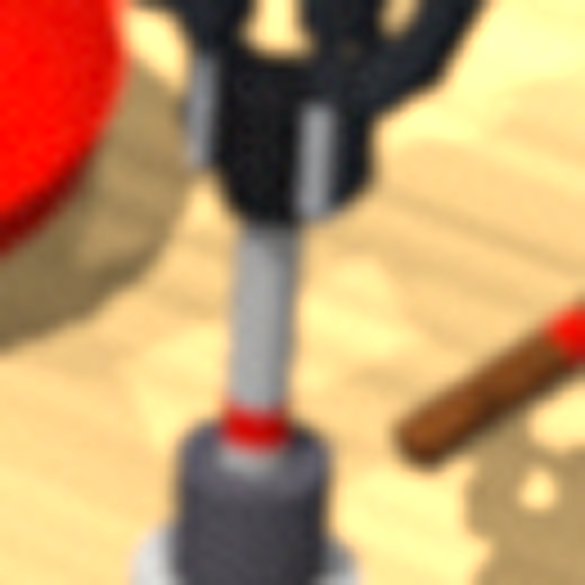

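The red band is out at crop (255,430), with a sliver of bare rod beneath it. I'll add about 3 mm for margin and settle.

Call:
step_arm(
  xyz=[
    [-0.3, 0, 1],
    [-0.4, 0, 1],
    [-0.3, 0, 1],
    [0, 0, 0],
    [0, 0, 0],
    [0, 0, 0],
    [0, 0, 0],
    [0, 0, 0],
  ],
  twist=[
    [0, 0, 0],
    [0, 0, 0],
    [0, 0, 0],
    [0, 0, 0],
    [0, 0, 0],
    [0, 0, 0],
    [0, 0, 0],
    [0, 0, 0],
  ],
  hand=[0, 0, 0, 0, 0, 0, 0, 0],
)

```text
clock: 18.8
tool_pos: [0.5964, -0.2467, 0.2655]
ee_rot: [0.13, 0.021, 0.991, -0.003]
contact_force: [-0.8, 0.6, -4.8]
opening: 0.0328
```

```bash
python3 - <<'E'
from h import *
a=snap('scene','scene12');rep()
cv2.imwrite('pics/g12.png',np.hstack([crop(a,170,175,235,240,6,1.4),crop(a,215,255,280,320,6,1.4)]))
print(a['color'][214:230,198].tolist())
env.state()
E
```

```text
tcp [ 0.5964 -0.2466  0.2655] rel knob: EX 0.0002 EY -0.0024 AX 0.0721 open 0.0325
tilt err [-0.0001  0.0001 -0.    ] jaw [0.043 0.999 0.   ]
F [ 0.4  0.1 -4.1] along ax -4.0 EY 0.1 lat -0.7 M [0.02 0.42 0.07] j [-0.57  0.3   1.59  0.15  1.03 -2.16] 18.85
[[122, 121, 119], [120, 119, 119], [121, 122, 120], [121, 122, 120], [123, 112, 111], [132, 82, 80], [140, 42, 41], [142, 11, 5], [142, 12, 9], [138, 50, 49], [127, 88, 85], [119, 110, 110], [112, 112, 110], [98, 98, 97], [82, 79, 84], [71, 67, 73]]
```

View pics/g12.png

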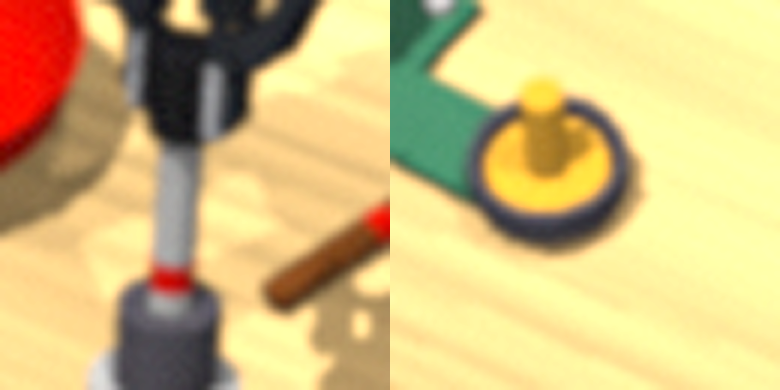

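View pics/scene12.png

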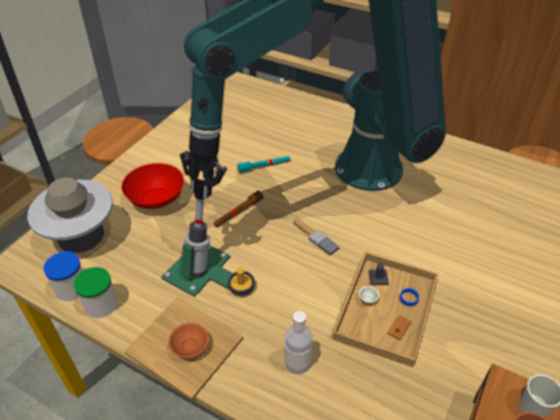

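The band is fully out with about 8–10 mm of bare rod below it. The die is seated and nothing else has moved, so I'm handing in.

```bash
python3 - <<'E'
from h import *
print(env.finish_job()); rep()
E
```

```text
the job is handed in; nothing more can be done
None
the job is handed in; nothing more can be done
```

I seated the brass die in the carrier and drew the plunger out along the bore until its red band was clear. I handed the job in at 18.9 s, still holding the plunger by its knob.

**Die:** I gripped it by the stem and lowered it into the recess. It touched the floor at TCP z = 0.0649 m, against 0.0648 m expected, and I let go. The last picture shows it lying flat in the cup, stem up.

**Plunger:** I pulled it about 73 mm with the tool in line with the bore. Side force stayed within about 3 N at each reading and was under 1 N at the end. The axial load at the end was about 4 N, roughly the plunger's weight. The last picture shows the whole band above the collar with about 8–10 mm of bare rod below it.

**Checks that disagreed:**
- **Carrier position:** the two cameras differed by about 5 mm in x. I settled it by comparing the die with the rim in the scene view just before lowering it.
- **Knob grip:** the first grip pushed about 5 N sideways, so I shifted the hand about 1.5 mm before pulling.
- **Leftover moment:** about 0.4 N·m remained at the wrist at the end, compared with 0.1–0.2 N·m before I gripped the knob.

Nothing else in the scene looked moved.

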